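Find the rocking screw-tin lid and hold it home

TASK

Four identical metal screw tins stand on the phone-repair bench, and one lid is not seated: it looks like the others but rocks when pressed near its rim. With closed fingertips, press the lids lightly near the rim, one after another, until one rocks, then press that lid at its middle until it is fully home and level, and finish while still holding it down firmly, but not brutally, so that its sticky seal can take. Grasp, lift, tip or shove none of the tins, and leave everything else on the bench where it is.

Things in the scene. Friction and masses are not known exactly. Their poses are not given: they have to be found in the camera images.
- tin_1: one of four identical round metal screw tins with dark sides and bright lids, 62 mm diameter, 42 mm tall without lid, about 0.45 kg, standing loose and upright on the bench (work surface), in places that change from run to run; origin: centre of its underside, z up
- tin_2: as tin_1
- tin_3: as tin_1
- tin_4: as tin_1
- lid_1: lid of tin_1, one of four that look alike: flat, round, metal, 69 mm diameter; origin: centre of the underside of its 6 mm thick top plate (so the surface to press is 6 to 7 mm above it), z up. The seals differ in thickness: the tops stand 51 to 56 mm above the bench at the start, and height does not tell which lid is unseated
- lid_2: lid of tin_2, as lid_1. About all lids: a seated one is rigid (gives under 1 mm). The unseated one, in any place, lies level on a springy seal; 3 to 5 N pressed down about 22 mm from its centre, on any side, tips it 0.1 to 0.2 rad and the pressed side gives 2 to 4 mm; let go, it levels itself again
- lid_3: lid of tin_3, as lid_1
- lid_4: lid of tin_4, as lid_1. About all lids: whichever is unseated goes straight down about 5.5 mm when pressed at its middle; about 7 N brings it home, with its underside on the tin's rim (its origin then 42 mm above the tin's origin, its top 48 mm); it springs up if let go; 10 to 15 N holds it well, over 40 N is brutal
- phone_a: bystander: black phone, 150 x 72 x 9 mm, lying flat, loose; origin: centre of underside, x along its length
- phone_b: bystander: black phone, 150 x 72 x 9 mm, lying flat, loose; origin: centre of underside, x along its length
- tape: bystander: yellow tape roll lying flat, 56 mm outer diameter, 24 mm tall, loose; origin: centre of underside
- glue: bystander: small white glue bottle, 32 mm diameter, 85 mm tall, standing, loose; origin: centre of underside
- flux: bystander: jar with yellow cap, 54 mm diameter, 60 mm tall, standing, loose; origin: centre of underside
- driver: bystander: blue-handled screwdriver, 150 mm long, lying along its x axis, loose; origin near its middle, on the bench
- tweezers: bystander: steel tweezers, 130 mm long, 5 mm tall, lying along their x axis, loose; origin: middle, on the bench

How it is judged:
On the way, in this order (a step that is already met when the one before it is completed fails the run):
1. the unseated lid has been pressed near its rim so that it rocks (tips by more than 0.05 rad) (((angle between lid_1's own z axis and vertical above 0.05 rad and angle between tin_1's own z axis and vertical below 0.03 rad and contact force between the fingers and lid_1 above 0.3 N) or (angle between lid_2's own z axis and vertical above 0.05 rad and angle between tin_2's own z axis and vertical below 0.03 rad and contact force between the fingers and lid_2 above 0.3 N) or (angle between lid_3's own z axis and vertical above 0.05 rad and angle between tin_3's own z axis and vertical below 0.03 rad and contact force between the fingers and lid_3 above 0.3 N) or (angle between lid_4's own z axis and vertical above 0.05 rad and angle between tin_4's own z axis and vertical below 0.03 rad and contact force between the fingers and lid_4 above 0.3 N))), for 0.05 s.
2. that lid is pressed fully home and level by the fingers (((z of lid_1 in the frame of tin_1 below 0.0435 m and angle between lid_1's own z axis and vertical below 0.05 rad and contact force between the fingers and lid_1 between 4 and 40 N) or (z of lid_2 in the frame of tin_2 below 0.0435 m and angle between lid_2's own z axis and vertical below 0.05 rad and contact force between the fingers and lid_2 between 4 and 40 N) or (z of lid_3 in the frame of tin_3 below 0.0435 m and angle between lid_3's own z axis and vertical below 0.05 rad and contact force between the fingers and lid_3 between 4 and 40 N) or (z of lid_4 in the frame of tin_4 below 0.0435 m and angle between lid_4's own z axis and vertical below 0.05 rad and contact force between the fingers and lid_4 between 4 and 40 N))), for 0.3 s.
At the end, for the whole second after the job is handed in: The unseated lid is held home by the fingers with 4 to 40 N: its origin less than 43.5 mm above its tin's origin (42 mm is home), tipped less than 0.05 rad; all tins stand on the bench, upright within 0.06 rad, within 25 mm of where they started; the bystanders within 30 mm of where they started (((z of lid_1 in the frame of tin_1 below 0.0435 m and angle between lid_1's own z axis and vertical below 0.05 rad and contact force between the fingers and lid_1 between 4 and 40 N) or (z of lid_2 in the frame of tin_2 below 0.0435 m and angle between lid_2's own z axis and vertical below 0.05 rad and contact force between the fingers and lid_2 between 4 and 40 N) or (z of lid_3 in the frame of tin_3 below 0.0435 m and angle between lid_3's own z axis and vertical below 0.05 rad and contact force between the fingers and lid_3 between 4 and 40 N) or (z of lid_4 in the frame of tin_4 below 0.0435 m and angle between lid_4's own z axis and vertical below 0.05 rad and contact force between the fingers and lid_4 between 4 and 40 N)) and height (world z) of each of tin_1, tin_2, tin_3, tin_4 below 0.006 m and angle between each of tin_1, tin_2, tin_3, tin_4's own z axis and vertical below 0.06 rad and distance of each of tin_1, tin_2, tin_3, tin_4 from where it was at the start of the episode below 0.025 m and distance of each of phone_a, phone_b, tape, glue, flux, driver, tweezers from where it was at the start of the episode below 0.03 m); the arm keeps its last pose, push and grip.
It fails at once if a tin is lifted (more than 12 mm), tipped (more than 0.25 rad) or shoved (more than 30 mm) (height (world z) of any of tin_1, tin_2, tin_3, tin_4 above 0.012 m or angle between any of tin_1, tin_2, tin_3, tin_4's own z axis and vertical above 0.25 rad or distance of any of tin_1, tin_2, tin_3, tin_4 from where it was at the start of the episode above 0.03 m).
It fails at once if a lid is pressed brutally (more than 80 N) (contact force between the fingers and lid_1 above 80 N or contact force between the fingers and lid_2 above 80 N or contact force between the fingers and lid_3 above 80 N or contact force between the fingers and lid_4 above 80 N).
It fails at once if a bystander is displaced by more than 30 mm (distance of any of phone_a, phone_b, tape, glue, flux, driver, tweezers from where it was at the start of the episode above 0.03 m).
It also fails if it takes over 51 s, if anything falls off the work surface, if the arm or the gripper's body presses on something with over 40 N, if the wrist force passes 120 N, or if a joint passes its speed limit or range.

ROBOT

A 6-joint arm with a two-finger parallel gripper is mounted at the origin on the work surface. World frame = base frame: x ahead of the robot, y to its left, z up, the work surface at z = 0. Lengths are in m, angles in rad, forces in N, time in s.
With the tool pointing down it reaches from about 0.3 to 0.875 m from the base axis. Payload 6.4 kg.
Tool frame: the origin (TCP) lies midway between the tips of the shut fingers; the grasp point (between the pads) lies 19 mm behind it (ctrl.pinch_z is the distance from the TCP to the grasp point, in m); z points along the fingers, y is the line along which they close (so a half turn about z gives the same grasp; the last joint's range is limited). The gripper opens to 85 mm and grips with 20 to 120 N. Pads are 22 mm wide; open, the fingers measure 114 mm over their backs; the gripper's body (76 mm by 85 mm) begins 54 mm behind the grasp point. The pads swing forward as they close: fully open they stand 13 mm farther back than shut.
Start: joints at [-1.346, 0.181, 1.607, -0, 1.354, -0.206], TCP at [0.24, -0.522, 0.231] pointing down, gripper open.
Joint ranges: [-2.99, 2.99], [-0.89, 2.07], [0.3, 2.58], [-1.14, 4.28], [0, 2.63], [-3.12, 3.12]. Speed limits (rad/s): [2.57, 2.57, 3.01, 3.14, 3.14, 3.14].

INTERFACE

Orientations are given as a unit quaternion [w, x, y, z].
In Python, from bench import ctrl gives the robot as it stands.
- The arm moves only by the tool apply_moves, never from a script. Its argument "moves" is a list of rows, each an object with "jaw": the opening, from 0 (shut) to 1 (fully open); "offset": the shift along the tool's x, y, z in mm, a list of three; "rot": the turn, a rotation vector about the tool's x, y, z in degrees, a list of three. In form: [{"jaw": jaw, "offset": [dx, dy, dz], "rot": [ax, ay, az]}, ...]. A call has exactly 5 rows; each row shifts and turns the commanded pose from where the row before left it, along the tool's axes as they then stand; what a row does not reach is not made up. A row lasts 1/8 s, in which the tool goes at most 62.5 mm and 10.7 degrees, less where a joint would pass 70% of its speed; a pose out of reach is approached as far as the arm can. A call is refused whole if a number of a shift passes 62.5 or a number of a turn 10.7, either way. A call with a gripper value outside its range is refused whole. The fingers move at their own pace and stop on an object; the grip force is fixed at half the most. Time passes only in rows, so rows that do not move let the fingers close, or fill a call up. It gives the time, the measured TCP pose, the force, the opening and the grip force at its end, in the units of the state.
- ctrl.get_obs(): the state, without advancing time (a new reading comes with each control period).
- ctrl.camera(name): name is "scene" or "side" or "wrist"; returns (picture, depth): 420x560x3 uint8, red, green, blue; 420x560 float32, m along the optical axis (not along the pixel's ray), 0 where there is no reading.
- ctrl.camera_params(name): a dict with "K" (3x3 intrinsics, pixels), "cam_to_world" (4x4, takes a point from camera to world coordinates); the wrist camera has in their place "mount" (4x4, takes a point from camera to tool coordinates, whose origin is the TCP and whose axes are the flange's). Camera axes: x right, y down, z forward; pixel columns grow to the right and rows downward; lengths in m; the calibration is good to about 2 mm. A picture is of the moment at which its call begins: read the wrist's pose just before it. camera_params takes no time and is no camera call.
- ctrl.hand_in(): hands the job in; it is judged then, once.
Trained networks look in the newest picture that a camera, given by its name, has taken for a name from the list of things; names that differ only in an ending like _2 or _b are one class to them, and where a whole thing is asked for, a point or a joint stands for the part that bears it (a point fixed in the world has none). Each returns a list of dicts, best first, with "score" (0 to 1); they miss things now and then, are a little off and sometimes report something else, mostly with a low value. They report only what shows in the picture. A call takes as long as a camera call.
- ctrl.outline_of(camera, target): "region" (420x560 bool, what is visible of it) and "position" ([column, row] in pixels, amid what is visible of it).
The state is a dict: "time_s": time; "q": joint angles; "dq": joint speeds; "joint_efforts": joint torques, N m; "eef_pos": TCP position; "eef_rot": TCP orientation; "wrist_force": force on the tool from outside, world axes, zero at the start; "torque": the same for the moment, N m; "opening": opening from 0.0 (shut) to 1.0 (fully open); "grasp_force": force on a finger pad.
Only numpy, scipy, OpenCV 4.12 (cv2) and the standard library are available. Lean on these libraries where they do the work, as an engineer would, in place of code of your own. Each camera call takes 0.05 s, during which the arm holds its last target. There are 200 camera calls.

## Working session

There is one attempt and no reset: what is moved stays moved. The work goes in short steps, Python scripts to look and compute and a tool call to move; the robot and the scene stay as the last step left them, time stands still between calls to the robot, and variables do not carry over. Pictures are saved under pics/ and viewed, at most 10 in all, crops included, and the job is handed in when it is done.

Besides the shell and the picture viewer there is one more tool, called after "Call:" as name(argument=value, ...), one argument or row to a line, values as JSON. apply_moves: Moves the arm, as the interface text tells. Its arguments: {"type":"object","properties":{"moves":{"type":"array"}},"required":["moves"]}

```bash
mkdir -p pics
cat > h.py <<'E'
import numpy as np, cv2
from bench import ctrl
def world(cam,depth,mask):
    p=ctrl.camera_params(cam);K=p["K"];v,u=np.nonzero(mask&(depth>0));z=depth[v,u]
    c=np.stack([(u-K[0][2])/K[0][0]*z,(v-K[1][2])/K[1][1]*z,z,np.ones_like(z)])
    return (np.array(p["cam_to_world"])@c)[:3].T
E
python3 - <<'E'
from h import *
o=ctrl.get_obs();print(o["time_s"],o["eef_pos"],o["eef_rot"],o["wrist_force"],o["opening"])
ims=[]
for cam in ["scene","side"]:
    im,d=ctrl.camera(cam);im=im.copy()
    for t in ["lid_1","flux","glue"]:
        for r in ctrl.outline_of(cam,t):
            P=world(cam,d,r["region"])
            if len(P)<20: continue
            top=np.percentile(P[:,2],90);Q=P[abs(P[:,2]-top)<.004]
            lo,hi=Q[:,:2].min(0),Q[:,:2].max(0)
            print(cam,t,round(r["score"],2),np.round(r["position"]),"top",top.round(4),"c",((lo+hi)/2).round(4),"size",(hi-lo).round(3),len(Q))
    ims.append(im)
    cv2.imwrite(f"pics/{cam}.png",im[:,:,::-1])
E
```

```text
0.0 [ 0.24001782 -0.52188894  0.23036763] [-9.10157817e-04  9.76891788e-01  2.13732559e-01  4.34801611e-06] [ 0.35802818 -0.56269189  0.67116408] 0.9968526263262487
scene lid_1 0.78 [182. 258.] top 0.0559 c [ 0.4996 -0.2643] size [0.067 0.066] 579
scene lid_1 0.76 [275. 250.] top 0.0562 c [ 0.6397 -0.1033] size [0.067 0.067] 541
scene lid_1 0.62 [256. 183.] top 0.0547 c [0.4608 0.0145] size [0.068 0.068] 369
scene lid_1 0.56 [356. 162.] top 0.058 c [0.5957 0.2477] size [0.068 0.068] 343
scene lid_1 0.22 [202. 201.] top 0.0124 c [ 0.3705 -0.0987] size [0.162 0.118] 1016
scene lid_1 0.19 [180. 260.] top 0.0557 c [ 0.4996 -0.2643] size [0.067 0.066] 586
scene flux 0.31 [182. 259.] top 0.056 c [ 0.5016 -0.2645] size [0.063 0.066] 552
scene glue 0.69 [242. 221.] top 0.0783 c [ 0.5143 -0.0981] size [0.01  0.011] 16
side lid_1 0.89 [222. 312.] top 0.0571 c [0.594  0.2492] size [0.067 0.067] 900
side lid_1 0.88 [254. 187.] top 0.0555 c [ 0.6379 -0.1006] size [0.066 0.069] 385
side lid_1 0.87 [319. 155.] top 0.0553 c [ 0.4985 -0.2631] size [0.066 0.068] 299
side lid_1 0.68 [318. 238.] top 0.054 c [0.4586 0.0146] size [0.067 0.069] 536
side flux 0.89 [284. 311.] top 0.0616 c [0.4859 0.2113] size [0.047 0.047] 446
side glue 0.57 [303. 201.] top 0.0805 c [ 0.5086 -0.093 ] size [0.014 0.017] 20
```

View pics/scene.png

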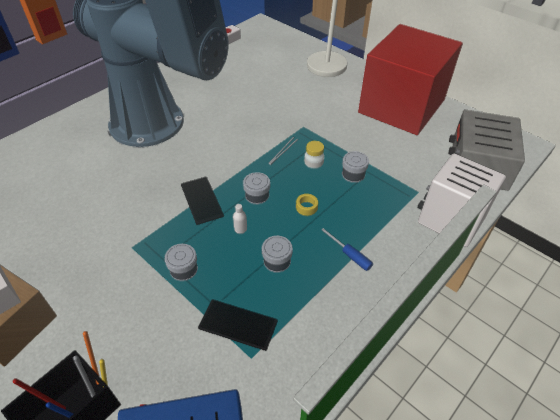

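Run:
```python
from h import *
from scipy.spatial.transform import Rotation as R
o=ctrl.get_obs();q=o["eef_rot"];print(R.from_quat(np.roll(q,-1)).as_matrix().round(4))
A={}
for cam in ["scene","side"]:
    im,d=ctrl.camera(cam); P=world(cam,d,np.ones(d.shape,bool))
    for c in [(.499,-.264),(.639,-.102),(.4598,.0145),(.595,.2485)]:
        Q=P[np.hypot(*(P[:,:2]-c).T)<.028];Q=Q[(Q[:,2]>.045)&(Q[:,2]<.065)];print(cam,c,np.median(Q[:,2]).round(4),len(Q))
    T=P[(np.hypot(P[:,0],P[:,1])<.9)&(abs(P[:,2])<.01)];print("bench",np.median(T[:,2]))
    T=P[(P[:,2]>.065)&(P[:,2]<.1)&(P[:,0]>.25)];print("tall",[ (T[m].mean(0).round(3)) for m in [np.hypot(T[:,0]-.51,T[:,1]+.095)<.04]])
```

```text
[[ 9.086e-01  4.176e-01 -0.000e+00]
 [ 4.176e-01 -9.086e-01  3.000e-04]
 [ 1.000e-04 -3.000e-04 -1.000e+00]]
scene (0.499, -0.264) 0.0543 422
scene (0.639, -0.102) 0.0545 403
scene (0.4598, 0.0145) 0.053 270
scene (0.595, 0.2485) 0.0567 237
bench 0.0013436586530494177
tall [array([ 0.513, -0.096,  0.08 ])]
side (0.499, -0.264) 0.0542 201
side (0.639, -0.102) 0.0543 258
side (0.4598, 0.0145) 0.0527 367
side (0.595, 0.2485) 0.0559 614
bench 0.0011151052553002305
tall [array([ 0.509, -0.09 ,  0.079])]
```

Four lids at pixels (181,258), (276,250), (256,184), (355,162), with the glue bottle at (240,221) and the flux at (315,153). All match the measured positions. I'll close the fingers and go over lid A first.

Call:
apply_moves(
  moves=[
    {"jaw":0,"offset":[45,-14,0],"rot":[0,0,0]},
    {"jaw":0,"offset":[52,-16,5],"rot":[0,0,0]},
    {"jaw":0,"offset":[52,-16,10],"rot":[0,0,0]},
    {"jaw":0,"offset":[52,-16,20],"rot":[0,0,0]},
    {"jaw":0,"offset":[52,-16,20],"rot":[0,0,0]},
  ],
)

```text
time_s: 1.12
eef_pos: [0.4388, -0.3449, 0.1762]
eef_rot: [0.001, 0.977, 0.214, 0.0]
wrist_force: [0.9, -0.5, -0.5]
opening: -0.001
grasp_force: 0.0
```

```bash
cat > go.py <<'E'
import sys
from h import *
from scipy.spatial.transform import Rotation as R
L=dict(A=(.499,-.2637,.053),B=(.6388,-.102,.0532),C=(.4597,.0145,.0517),D=(.5948,.2485,.0551))
o=ctrl.get_obs();M=R.from_quat(np.roll(o["eef_rot"],-1)).as_matrix()
x,y,z=L[sys.argv[1]];t=np.array([x,y,z])+M[:,1]*float(sys.argv[2])/1000;t[2]=z+float(sys.argv[3])/1000
print(o["time_s"],"tool offset mm",(M.T@(t-o["eef_pos"])*1000).round(1),"pos",np.round(o["eef_pos"],4),"F",np.round(o["wrist_force"],2),"open",round(o["opening"],3),"Rz",M[:,2].round(3))
E
python3 go.py A 22 10
```

```text
1.125 tool offset mm [ 88.6 -26.8 113.2] pos [ 0.4388 -0.3449  0.1762] F [ 0.9  -0.5  -0.49] open -0.001 Rz [ 0.001 -0.001 -1.   ]
```

Call:
apply_moves(
  moves=[
    {"jaw":0,"offset":[44,-13,25],"rot":[0,0,0]},
    {"jaw":0,"offset":[45,-14,25],"rot":[0,0,0]},
    {"jaw":0,"offset":[0,0,40],"rot":[0,0,0]},
    {"jaw":0,"offset":[0,0,16],"rot":[0,0,0]},
    {"jaw":0,"offset":[0,0,0],"rot":[0,0,0]},
  ],
)

```text
time_s: 1.75
eef_pos: [0.5061, -0.2841, 0.0694]
eef_rot: [-0.001, 0.977, 0.213, -0.001]
wrist_force: [0.1, 0.6, 1.1]
opening: 0.002
grasp_force: 0.0
```

```bash
python3 go.py A 22 0
```

```text
1.75 tool offset mm [ 2.   0.6 16.4] pos [ 0.5061 -0.2841  0.0694] F [0.14 0.64 1.09] open 0.002 Rz [-0.002  0.002 -1.   ]
```

Call:
apply_moves(
  moves=[
    {"jaw":0,"offset":[2,0,8],"rot":[0,0,0]},
    {"jaw":0,"offset":[0,0,4],"rot":[0,0,0]},
    {"jaw":0,"offset":[0,0,2],"rot":[0,0,0]},
    {"jaw":0,"offset":[0,0,1],"rot":[0,0,0]},
    {"jaw":0,"offset":[0,0,0],"rot":[0,0,0]},
  ],
)

```text
time_s: 2.38
eef_pos: [0.5089, -0.2835, 0.0554]
eef_rot: [0.0, 0.977, 0.214, 0.0]
wrist_force: [1.1, 0.3, -0.4]
opening: 0.003
grasp_force: 0.0
```

Call:
apply_moves(
  moves=[
    {"jaw":0,"offset":[0,0,1],"rot":[0,0,0]},
    {"jaw":0,"offset":[0,0,0],"rot":[0,0,0]},
    {"jaw":0,"offset":[0,0,0],"rot":[0,0,0]},
    {"jaw":0,"offset":[0,0,0],"rot":[0,0,0]},
    {"jaw":0,"offset":[0,0,0],"rot":[0,0,0]},
  ],
)

```text
time_s: 3.0
eef_pos: [0.5089, -0.2834, 0.0543]
eef_rot: [0.0, 0.977, 0.214, 0.0]
wrist_force: [1.1, 0.4, -0.1]
opening: 0.001
grasp_force: 0.0
```

Call:
apply_moves(
  moves=[
    {"jaw":0,"offset":[0,0,1],"rot":[0,0,0]},
    {"jaw":0,"offset":[0,0,0],"rot":[0,0,0]},
    {"jaw":0,"offset":[0,0,0],"rot":[0,0,0]},
    {"jaw":0,"offset":[0,0,0],"rot":[0,0,0]},
    {"jaw":0,"offset":[0,0,0],"rot":[0,0,0]},
  ],
)

```text
time_s: 3.62
eef_pos: [0.5089, -0.2835, 0.0533]
eef_rot: [0.0, 0.977, 0.214, 0.0]
wrist_force: [0.1, 0.3, -0.6]
opening: 0.003
grasp_force: 0.0
```

Call:
apply_moves(
  moves=[
    {"jaw":0,"offset":[0,0,1],"rot":[0,0,0]},
    {"jaw":0,"offset":[0,0,0],"rot":[0,0,0]},
    {"jaw":0,"offset":[0,0,0],"rot":[0,0,0]},
    {"jaw":0,"offset":[0,0,0],"rot":[0,0,0]},
    {"jaw":0,"offset":[0,0,0],"rot":[0,0,0]},
  ],
)

```text
time_s: 4.25
eef_pos: [0.5089, -0.2835, 0.0524]
eef_rot: [0.0, 0.977, 0.214, 0.0]
wrist_force: [0.1, -1.3, 0.2]
opening: -0.002
grasp_force: 0.3
```

Call:
apply_moves(
  moves=[
    {"jaw":0,"offset":[0,0,1],"rot":[0,0,0]},
    {"jaw":0,"offset":[0,0,0],"rot":[0,0,0]},
    {"jaw":0,"offset":[0,0,0],"rot":[0,0,0]},
    {"jaw":0,"offset":[0,0,0],"rot":[0,0,0]},
    {"jaw":0,"offset":[0,0,0],"rot":[0,0,0]},
  ],
)

```text
time_s: 4.88
eef_pos: [0.509, -0.2835, 0.0514]
eef_rot: [0.0, 0.977, 0.214, 0.0]
wrist_force: [0.2, -0.6, 1.2]
opening: -0.0
grasp_force: 0.6
```

Call:
apply_moves(
  moves=[
    {"jaw":0,"offset":[0,0,1],"rot":[0,0,0]},
    {"jaw":0,"offset":[0,0,0],"rot":[0,0,0]},
    {"jaw":0,"offset":[0,0,0],"rot":[0,0,0]},
    {"jaw":0,"offset":[0,0,0],"rot":[0,0,0]},
    {"jaw":0,"offset":[0,0,0],"rot":[0,0,0]},
  ],
)

```text
time_s: 5.5
eef_pos: [0.5089, -0.2835, 0.0504]
eef_rot: [0.0, 0.977, 0.214, 0.0]
wrist_force: [1.4, -1.6, 1.7]
opening: -0.0
grasp_force: 1.0
```

Call:
apply_moves(
  moves=[
    {"jaw":0,"offset":[0,0,1],"rot":[0,0,0]},
    {"jaw":0,"offset":[0,0,0],"rot":[0,0,0]},
    {"jaw":0,"offset":[0,0,0],"rot":[0,0,0]},
    {"jaw":0,"offset":[0,0,0],"rot":[0,0,0]},
    {"jaw":0,"offset":[0,0,0],"rot":[0,0,0]},
  ],
)

```text
time_s: 6.12
eef_pos: [0.509, -0.2835, 0.0494]
eef_rot: [0.0, 0.977, 0.214, 0.0]
wrist_force: [0.8, -2.5, 2.5]
opening: -0.003
grasp_force: 1.4
```

```bash
cat > tilt.py <<'E'
import sys
from h import *
c=np.array([float(sys.argv[1]),float(sys.argv[2])])
o=ctrl.get_obs()
print(o["time_s"],"F",o["wrist_force"].round(2),"T",o["torque"].round(3),"grasp",o["grasp_force"],"z",o["eef_pos"][2])
for cam in ["scene","side"]:
    im,d=ctrl.camera(cam); P=world(cam,d,np.ones(d.shape,bool))
    Q=P[np.hypot(*(P[:,:2]-c).T)<.030];Q=Q[(Q[:,2]>.044)&(Q[:,2]<.062)]
    for _ in range(6):
        X=np.c_[Q[:,:2]-c,np.ones(len(Q))];a=np.linalg.lstsq(X,Q[:,2],rcond=None)[0];r=Q[:,2]-X@a
        s=max(.0008,1.5*np.median(abs(r)))
        if (abs(r)<2*s).sum()<30: break
        Q=Q[abs(r)<2*s]
    print(cam,"slope",a[:2].round(3),"z",a[2].round(4),len(Q),"rms",r.std().round(5))
    K=ctrl.camera_params(cam);p=np.linalg.inv(K["cam_to_world"])@np.r_[c,.053,1];u=(np.array(K["K"])@p[:3]);u=(u[:2]/u[2]).astype(int)
    cr=im[max(0,u[1]-45):u[1]+45,max(0,u[0]-60):u[0]+60,::-1]
    cv2.imwrite(f"pics/t_{cam}_{o['time_s']:.2f}.png",cv2.resize(cr,None,fx=5,fy=5))
E
python3 tilt.py .499 -.2637; ls pics
```

```text
6.125 F [ 0.79 -2.48  2.53] T [-0.41  -0.176  0.004] grasp 1.4447771647246554 z 0.04941065664383669
scene slope [-0.045  0.082] z 0.052 210 rms 0.00141
side slope [-0.043  0.067] z 0.0522 176 rms 0.00076
scene.png
side.png
t_scene_6.12.png
t_side_6.12.png
```

Lid A tips about 0.09 rad toward the pressed side in both cameras, so it's the unseated one. I'll press 1 mm further for margin, then lift, move to the middle and press.

Call:
apply_moves(
  moves=[
    {"jaw":0,"offset":[0,0,1],"rot":[0,0,0]},
    {"jaw":0,"offset":[0,0,0],"rot":[0,0,0]},
    {"jaw":0,"offset":[0,0,-5],"rot":[0,0,0]},
    {"jaw":0,"offset":[0,0,-10],"rot":[0,0,0]},
    {"jaw":0,"offset":[0,0,0],"rot":[0,0,0]},
  ],
)

```text
time_s: 6.85
eef_pos: [0.509, -0.2833, 0.0639]
eef_rot: [0.0, 0.977, 0.214, 0.0]
wrist_force: [-0.0, -0.6, -0.7]
opening: -0.006
grasp_force: 0.0
```

```bash
python3 go.py A 0 0; python3 tilt.py .499 -.2637
python3 - <<'E'
from h import *
for cam in ["scene","side"]:
    im,d=ctrl.camera(cam);P=world(cam,d,np.ones(d.shape,bool));Q=P[(np.hypot(P[:,0]-.499,P[:,1]+.2637)<.042)&(P[:,2]>.05)&(P[:,2]<.058)]
    # least-squares of lid boundary via 3D extents in several directions
    c=[]
    for a in np.linspace(0,np.pi,12,endpoint=False):
        n=np.array([np.cos(a),np.sin(a)]);s=Q[:,:2]@n;c.append((n,(s.min()+s.max())/2,np.ptp(s)))
    print(cam,np.linalg.lstsq(np.array([k[0] for k in c]),np.array([k[1] for k in c]),rcond=None)[0].round(4),np.round([k[2] for k in c],3))
E
```

```text
6.85 tool offset mm [ -0.9 -22.   10.9] pos [ 0.509  -0.2833  0.0639] F [-0.02 -0.63 -0.75] open -0.006 Rz [ 0. -0. -1.]
6.85 F [-0.02 -0.63 -0.75] T [ 0.003  0.028 -0.012] grasp 0.0 z 0.06386006777696991
scene slope [0.002 0.005] z 0.0542 235 rms 0.00115
side slope [0.003 0.005] z 0.0542 208 rms 0.00089
scene [ 0.5031 -0.2628] [0.059 0.052 0.058 0.062 0.066 0.067 0.068 0.069 0.07  0.07  0.068 0.064]
side [ 0.4991 -0.2625] [0.067 0.066 0.067 0.069 0.069 0.069 0.067 0.066 0.068 0.07  0.069 0.067]
```

Let go, it levelled itself, and it hasn't moved. Now its middle.

Call:
apply_moves(
  moves=[
    {"jaw":0,"offset":[-1,-22,0],"rot":[0,0,0]},
    {"jaw":0,"offset":[0,0,6],"rot":[0,0,0]},
    {"jaw":0,"offset":[0,0,4],"rot":[0,0,0]},
    {"jaw":0,"offset":[0,0,2],"rot":[0,0,0]},
    {"jaw":0,"offset":[0,0,1],"rot":[0,0,0]},
  ],
)

```text
time_s: 7.68
eef_pos: [0.4989, -0.2641, 0.0503]
eef_rot: [-0.0, 0.977, 0.214, -0.0]
wrist_force: [-1.6, 1.3, 2.1]
opening: 0.002
grasp_force: 1.7
```

Call:
apply_moves(
  moves=[
    {"jaw":0,"offset":[0,0,1],"rot":[0,0,0]},
    {"jaw":0,"offset":[0,0,1],"rot":[0,0,0]},
    {"jaw":0,"offset":[0,0,0],"rot":[0,0,0]},
    {"jaw":0,"offset":[0,0,0],"rot":[0,0,0]},
    {"jaw":0,"offset":[0,0,0],"rot":[0,0,0]},
  ],
)

```text
time_s: 8.3
eef_pos: [0.4989, -0.2642, 0.0487]
eef_rot: [0.0, 0.977, 0.214, 0.0]
wrist_force: [-1.5, 1.6, 4.4]
opening: -0.001
grasp_force: 2.6
```

```bash
python3 tilt.py .499 -.2637; python3 go.py A 0 0
```

```text
8.3 F [-1.49  1.62  4.45] T [0.084 0.278 0.028] grasp 2.601974274875829 z 0.0486871001705714
scene slope [ 0.002 -0.005] z 0.0498 281 rms 0.00149
side slope [0.    0.005] z 0.0497 160 rms 0.001
8.4 tool offset mm [ 0.3 -0.3 -4.3] pos [ 0.4989 -0.2641  0.0487] F [-1.6   1.43  5.17] open -0.001 Rz [ 0.    -0.001 -1.   ]
```

Level and 1 mm or so from home. I'll continue gently.

Call:
apply_moves(
  moves=[
    {"jaw":0,"offset":[0,0,1],"rot":[0,0,0]},
    {"jaw":0,"offset":[0,0,0],"rot":[0,0,0]},
    {"jaw":0,"offset":[0,0,0],"rot":[0,0,0]},
    {"jaw":0,"offset":[0,0,0],"rot":[0,0,0]},
    {"jaw":0,"offset":[0,0,0],"rot":[0,0,0]},
  ],
)

```text
time_s: 9.02
eef_pos: [0.4989, -0.2641, 0.048]
eef_rot: [0.0, 0.977, 0.214, 0.0]
wrist_force: [-2.6, 1.8, 8.5]
opening: 0.002
grasp_force: 4.1
```

Call:
apply_moves(
  moves=[
    {"jaw":0,"offset":[0,0,0.5],"rot":[0,0,0]},
    {"jaw":0,"offset":[0,0,0],"rot":[0,0,0]},
    {"jaw":0,"offset":[0,0,0],"rot":[0,0,0]},
    {"jaw":0,"offset":[0,0,0],"rot":[0,0,0]},
    {"jaw":0,"offset":[0,0,0],"rot":[0,0,0]},
  ],
)

```text
time_s: 9.65
eef_pos: [0.499, -0.2642, 0.048]
eef_rot: [0.0, 0.977, 0.214, 0.0]
wrist_force: [-5.0, 1.1, 12.3]
opening: -0.003
grasp_force: 6.2
```

```bash
python3 tilt.py .499 -.2637; python3 go.py A 0 0
```

```text
9.65 F [-5.03  1.12 12.3 ] T [0.457 0.751 0.   ] grasp 6.163613162607362 z 0.04802865777815908
scene slope [0.002 0.005] z 0.0492 276 rms 0.00132
side slope [ 0.016 -0.01 ] z 0.0493 158 rms 0.00108
9.75 tool offset mm [ 0.2 -0.4 -5. ] pos [ 0.4989 -0.2642  0.048 ] F [-5.26  2.44 12.2 ] open 0.0 Rz [ 0.    -0.001 -1.   ]
```

Call:
apply_moves(
  moves=[
    {"jaw":0,"offset":[0,0,0],"rot":[0,0,0]},
    {"jaw":0,"offset":[0,0,0],"rot":[0,0,0]},
    {"jaw":0,"offset":[0,0,0],"rot":[0,0,0]},
    {"jaw":0,"offset":[0,0,0],"rot":[0,0,0]},
    {"jaw":0,"offset":[0,0,0],"rot":[0,0,0]},
  ],
)

```text
time_s: 10.38
eef_pos: [0.4989, -0.2642, 0.048]
eef_rot: [0.0, 0.977, 0.214, 0.0]
wrist_force: [-5.0, 3.0, 12.3]
opening: 0.004
grasp_force: 6.2
```

The lid is level, its top is at 48 mm, and it holds at a steady 12 N. I'm handing in.

```bash
python3 -c "
from bench import ctrl
print(ctrl.hand_in())"
```

```text
the job is handed in; nothing more can be done
None
```

The unseated lid was the first one I pressed, at (0.499, -0.264): it rocked about 0.09 rad at the rim, and I handed in at 10.4 s with it pressed home, level and held at about 12 N (no verdict came back).

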